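# Tap the jammed steel balls out of the bottle

## Robot

A 7-joint arm with a two-finger parallel gripper is mounted at the origin on the work surface. World frame = base frame: x ahead of the robot, y to its left, z up, the work surface at z = 0. Lengths are in m, angles in rad, forces in N, time in s.
With the tool pointing down it reaches from about 0.425 to 0.95 m from the base axis. Payload 16.7 kg.
Tool frame: the origin (TCP) lies at the very end of the fingers, on their centre line; the grasp point (between the pads) lies r.grasp_offset behind it (r.grasp_offset is the distance from the TCP to the grasp point, in m); z points along the fingers, y is the line along which they close (so a half turn about z gives the same grasp; the last joint's range is limited). The gripper opens to 94 mm and grips with 3 to 60 N. Pads are 16 mm wide; open, the fingers measure 119 mm over their backs; the gripper's body (75 mm by 177 mm) begins 78 mm behind the grasp point.
Start: joints at [-1.454, 0.426, 0.074, 1.606, -0.034, 1.111, -0.067], TCP at [0.178, 0.651, 0.205] pointing down, gripper open.
Joint ranges: [-2.85, 2.85], [-0.5, 2.14], [-1.23, 1.37], [0.21, 2.46], [-1.02, 4.16], [0.16, 2.05], [-2.73, 2.73]. Speed limits (rad/s): [1.89, 1.89, 2.39, 2.39, 3.01, 3.01, 3.01].

## Interface

Orientations are given as a unit quaternion [x, y, z, w].
In Python, from workcell import sensors, eyes, r, finder gives the robot as it stands.
- The arm moves only by the shell command python3 -m creep 'ROWS' [OPENING] [FORCE]. ROWS is JSON, a list of rows, each an object of numbers: "dx", "dy", "dz": the shift along the tool's x, y, z in mm; "spin": the turn about the tool's z in degrees. In form: [{"dx": .., "dy": .., "dz": .., "spin": ..}, ...]. A call has 1 to 12 rows; each row is the pose to reach, as a shift and turn from the pose commanded when the call began, along the tool's axes at that moment; what a row does not reach only later rows make up. A row lasts 1/10 s, in which the tool goes at most 50 mm and 8.59 degrees, less where a joint would pass 70% of its speed; a pose out of reach is approached as far as the arm can. A call with a gripper value outside its range is refused whole. OPENING is the closure in counts, from 0 (fully open) to 255 (shut), set as the call begins (- or left out, the last holds). The fingers move at their own pace and stop on an object; FORCE is the grip in N (left out, the last holds). Time passes only in rows, so rows that repeat a pose let the fingers close. It gives the time, the measured TCP pose, the force, the opening and the grip force at its end, in the units of the state.
- sensors.state(): the state, without advancing time (a new reading comes with each control period).
- eyes.grab_frame(name): name is "side" or "top"; returns a dict with "img" (384x512x3 uint8, red, green, blue), "z_map" (384x512 float32, m along the optical axis (not along the pixel's ray), 0 where there is no reading), "fov_y" (degrees; the focal length in pixels is half the picture's height over the tangent of half this angle, whatever the lens; pixels are square), "cx", "cy" (the principal point, pixels), "D" ([k1, k2, p1, p2, k3] as OpenCV has them; the pictures are not rectified), "R" (3x3) and "t" (3): a world point X has camera coordinates R X + t. Camera axes: x right, y down, z forward; pixel columns grow to the right and rows downward; lengths in m; the calibration is good to about 2 mm. A picture is of the moment at which its call begins.
- r.sign_off(): hands the job in; it is judged then, once.
Trained networks look in the newest picture that a camera, given by its name, has taken for a name from the list of things; names that differ only in an ending like _2 or _b are one class to them, and where a whole thing is asked for, a point or a joint stands for the part that bears it (a point fixed in the world has none). Each returns a list of dicts, best first, with "confidence" (0 to 1); they miss things now and then, are a little off and sometimes report something else, mostly with a low value. They report only what shows in the picture. A call takes as long as a camera call. They do not tell look-alikes from the thing itself.
- finder.outline_of(camera, query): "region" (384x512 bool, what is visible of it) and "bbox" ([left, top, right, bottom] in pixels, round what is visible of it).
- finder.mark_of(camera, query): "point" ([column, row] in pixels: a listed point, or the origin of a listed thing).
The state is a dict: "time": time; "qpos": joint angles; "joint_vel": joint speeds; "effort": joint torques, N m; "position": TCP position; "orientation": TCP orientation; "contact_force": force on the tool from outside, world axes, zero at the start; "torque": the same for the moment, N m; "gripper_width": opening from 0.0 (shut) to 1.0 (fully open); "gripper_force": force on a finger pad.
Only numpy, scipy, OpenCV 4.12 (cv2) and the standard library are available. Lean on these libraries where they do the work, as an engineer would, in place of code of your own. Each camera call takes 0.05 s, during which the arm holds its last target. There are 200 camera calls.

## Task

Two steel polishing balls are jammed in the neck of the tilted glass bottle on the blue stand. Set the white dish on the bench under that bottle's mouth and let go of it, then tap the upper side of the bottle lightly from above, again if need be, until both steel balls have dropped into the dish. Leave the bottle on the green stand with its brass ball as it is.

Things in the scene. Friction and masses are not known exactly. Their poses are not given: they have to be found in the camera images.
- dish: loose white open dish, 120 (x) x 110 (y) x 25 mm high, 4 mm walls, 0.13 to 0.21 kg, with an orange upright handle block on its -x wall: centred 74.5 mm from the dish centre along -x, 30 mm long (x), 14 mm thick (y), from the bench up to 50 mm; grip it across its thickness from above. Origin: centre of the underside, z up. Starts between the two stands.
- stand: fixed blue stand with the clear glass bottle of steel balls (a green twin on the other side has a brass ball; sides vary). Origin on the bench below the bottle's pivot, z up; the mouth points along -x, its centre at x -120, z 120 mm. Balls fall near x -130, y 0: put the dish centre there, same yaw, handle away from the bottle. Foot x -35 to 55, y +-50, 14 high; uprights at y +-42, 184 high.
- tap (a point): tapping spot, top of the 56 mm wide bottle body near its shoulder: at rest x -68, y 0, z 172 mm in the stand's frame. Bottle slopes 22 degrees down to the mouth on a sprung pivot. Pushed straight down here (3 to 10 N) it dips mouth-down and springs back; about 12 mm of dip frees the balls from the ribs in the neck, 18 to 22 mm is a sure tap, hard stop at about 30 mm. Moves with the bottle.
- ball1_center (a point): centre of the front steel ball, 16 mm diameter, 17 g, at first held in the neck near the mouth
- ball2_center (a point): centre of the second steel ball, the same, at first held in the neck 20 mm behind the front one
- brass_center (a point): centre of the brass ball, 16 mm, in the neck of the bottle on the green stand; to be left there
Things that resemble listed ones, but are neither listed nor needed, are in the scene too. Leave any brown or purple look-alike of the stand alone.

How it is judged:
On the way:
1. the dish stands released on the bench under the mouth of the blue stand's bottle, both steel balls still in the neck (height (world z) of dish below 0.006 m and angle between dish's own z axis and vertical below 0.1 rad and linear speed of dish below 0.02 m/s and x of dish in the frame of stand between -0.17 and -0.09 m and y of dish in the frame of stand between -0.035 and 0.035 m and contact force between the fingers and dish below 0.3 N and height (world z) of each of ball1_center, ball2_center above 0.1 m), for 0.2 s.
At the end, for the whole second after the job is handed in: Both steel balls lie inside the dish (centres within its walls and below its 25 mm rim), the dish stands flat and still on the bench (within 6 mm and 6 degrees), and the brass ball is within 20 mm of where it started (height (world z) of dish below 0.006 m and angle between dish's own z axis and vertical below 0.1 rad and linear speed of dish below 0.02 m/s and x of ball1_center in the frame of dish between -0.06 and 0.06 m and y of ball1_center in the frame of dish between -0.055 and 0.055 m and z of ball1_center in the frame of dish between 0 and 0.025 m and x of ball2_center in the frame of dish between -0.06 and 0.06 m and y of ball2_center in the frame of dish between -0.055 and 0.055 m and z of ball2_center in the frame of dish between 0 and 0.025 m and distance of brass_center from where it was at the start of the episode below 0.02 m); the robot touches nothing.
It fails at once if the brass ball is freed or shifted by more than 20 mm (distance of brass_center from where it was at the start of the episode above 0.02 m).
It fails at once if the bottle or its stand is struck or pushed with more than 40 N (contact force between stand and anything else above 40 N).
It also fails if it takes over 43 s, if anything falls off the work surface, if the arm or the gripper's body presses on something with over 40 N, if the wrist force passes 120 N, or if a joint passes its speed limit or range.

## Working session

There is one attempt and no reset: what is moved stays moved. The work goes in short steps, Python scripts to look and compute and a shell command to move; the robot and the scene stay as the last step left them, time stands still between calls to the robot, and variables do not carry over. Pictures are saved under pics/ and viewed, at most 10 in all, crops included, and the job is handed in when it is done.

```bash
mkdir -p pics; cat > h.py <<'E'
import numpy as np, cv2
from workcell import sensors, eyes, r, finder
def K(f):
    h=f["img"].shape[0]; fl=h/2/np.tan(np.radians(f["fov_y"])/2)
    return np.array([[fl,0,f["cx"]],[0,fl,f["cy"]],[0,0,1]])
def cloud(f):
    z=f["z_map"]; h,w=z.shape
    uv=np.stack(np.meshgrid(np.arange(w),np.arange(h)),-1).reshape(-1,1,2).astype(np.float64)
    n=cv2.undistortPoints(uv,K(f),np.array(f["D"],float)).reshape(-1,2)
    c=np.c_[n,np.ones(len(n))]*z.reshape(-1,1)
    X=(c-np.array(f["t"]))@np.array(f["R"])
    X[z.reshape(-1)<=0]=np.nan
    return X.reshape(h,w,3)
def proj(f,P):
    return cv2.projectPoints(np.array(P,float).reshape(-1,1,3),cv2.Rodrigues(np.array(f["R"],float))[0],np.array(f["t"],float),K(f),np.array(f["D"],float))[0].reshape(-1,2)
def save(f,n): cv2.imwrite("pics/"+n,f["img"][:,:,::-1])
E
python3 - <<'E'
from h import *
import pickle
s=sensors.state(); print(s["time"],s["position"],s["orientation"],r.grasp_offset)
for c in ["top","side"]:
    f=eyes.grab_frame(c); save(f,c+"0.png"); pickle.dump(f,open(c+"0.pkl","wb"))
    X=cloud(f)
    for q in ["dish","stand"]:
        for o in finder.outline_of(c,q)[:4]: 
            m=o["region"]; print(c,q,round(o["confidence"],2),o["bbox"],np.round(np.nanmedian(X[m],0),3), np.median(f["img"][m],0))
        
    for q in ["dish","stand","tap","ball1_center","brass_center"]:
        for o in finder.mark_of(c,q)[:4]:
            u,v=map(int,np.round(o["point"])); print(c,q,round(o["confidence"],2),u,v,np.round(X[min(v,383),min(u,511)],3))
E
```

```text
0.0 [0.17787538 0.65069191 0.20478651] [ 1.33009394e-01  9.91114576e-01 -6.29724547e-04 -3.25996739e-05] 0.0188
top dish 0.98 [219.8, 149.6, 264.3, 209.7] [0.555 0.01  0.004] [159. 161. 162.]
top dish 0.42 [340.7, 95.9, 380.5, 162.2] [ 0.646 -0.26   0.175] [85. 92. 97.]
top dish 0.3 [321.5, 95.9, 382.5, 166.6] [ 0.669 -0.254  0.161] [64. 74. 87.]
top stand 0.88 [312.6, 237.9, 366.1, 317.3] [ 0.33  -0.2    0.169] [66. 40. 23.]
top stand 0.66 [190.7, 225.7, 242.2, 300.7] [0.357 0.065 0.17 ] [64. 32. 75.]
top stand 0.65 [324.5, 96.6, 381.0, 163.6] [ 0.669 -0.254  0.163] [60. 71. 88.]
top dish 0.74 244 175 [0.56  0.008 0.001]
top stand 0.93 218 245 [0.366 0.056 0.196]
top stand 0.85 327 259 [ 0.342 -0.204  0.014]
top stand 0.64 344 129 [ 0.686 -0.259  0.016]
top tap 0.97 358 136 [ 0.615 -0.255  0.169]
top tap 0.74 344 289 [ 0.276 -0.211  0.172]
top tap 0.66 212 274 [0.306 0.069 0.171]
side stand 0.75 [171.1, 264.9, 260.0, 341.1] [ 0.324 -0.221  0.157] [105.  67.  34.]
side stand 0.73 [131.3, 180.0, 208.0, 250.6] [0.358 0.052 0.141] [ 94.  51. 113.]
side stand 0.71 [324.1, 207.3, 384.8, 275.1] [ 0.668 -0.273  0.156] [ 94. 113. 133.]
side dish 0.72 250 214 [0.557 0.013 0.001]
side stand 0.88 230 321 [ 0.332 -0.221  0.016]
side stand 0.74 349 256 [ 0.682 -0.259  0.013]
side stand 0.74 184 231 [0.357 0.025 0.072]
side stand 0.53 249 216 [0.55  0.008 0.003]
side tap 0.86 148 204 [0.303 0.076 0.171]
side tap 0.69 348 234 [ 0.626 -0.266  0.175]
side tap 0.56 195 302 [ 0.271 -0.203  0.17 ]
side brass_center 0.69 351 262 [ 0.672 -0.275  0.015]
```

```bash
python3 - <<'E'
import cv2
for c in ["top","side"]:
    i=cv2.imread(f"pics/{c}0.png"); cv2.imwrite(f"pics/{c}0b.png",cv2.resize(i,(800,600),interpolation=cv2.INTER_CUBIC))
E
```

```text
(no output)
```

View pics/top0b.png

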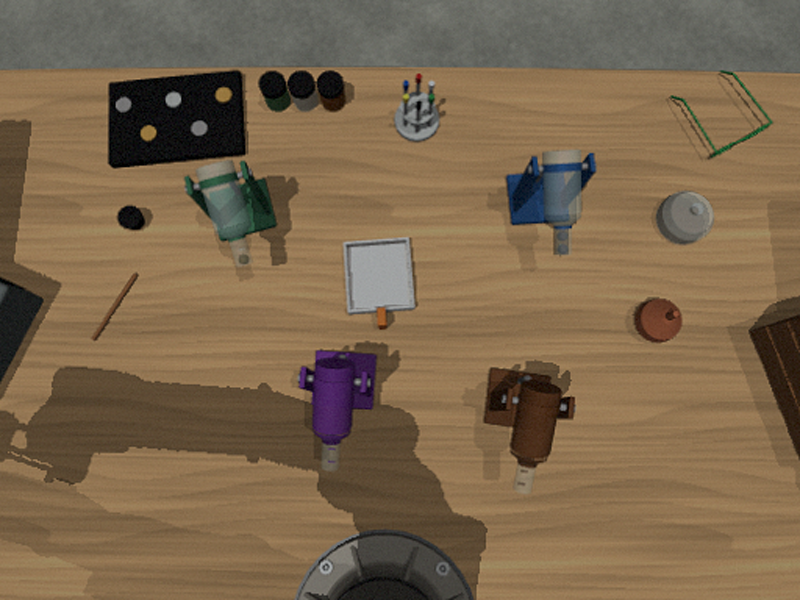

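View pics/side0b.png

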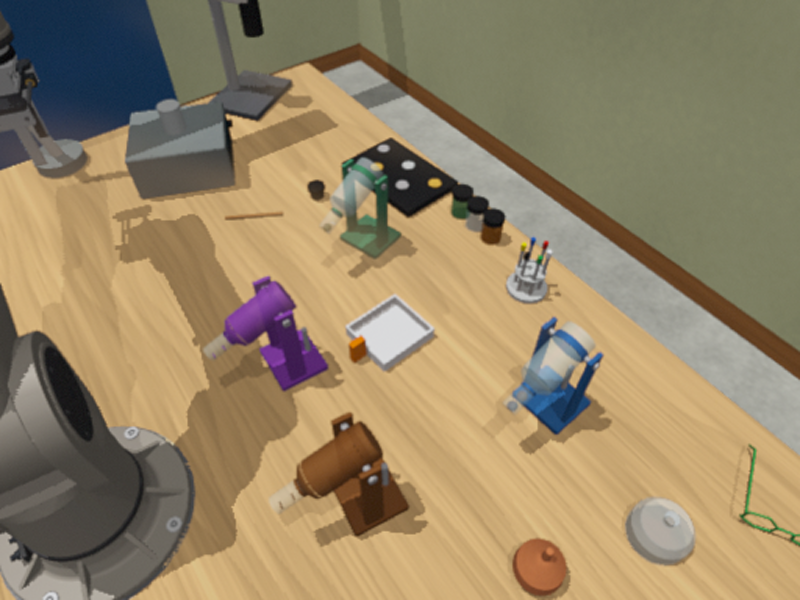

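The top view shows the blue stand at about (560,190), with its mouth at (562,248) pointing to -x. The dish is at (379,275) with its handle at (382,318), and the green stand is at (225,200). The purple (335,400) and brown (535,420) stands are look-alikes. The side view agrees. Next I fit the blue stand's and the dish's poses.

```bash
cat > fit.py <<'E'
from h import *
import pickle
def blue(f):
    X=cloud(f); hsv=cv2.cvtColor(f["img"],cv2.COLOR_RGB2HSV)
    m=(hsv[...,0]>100)&(hsv[...,0]<122)&(hsv[...,1]>120)
    roi=(abs(X[...,0]-.68)<.16)&(abs(X[...,1]+.26)<.13); return X[m&roi]
def dish(f,c=(.557,.01)):
    X=cloud(f); hsv=cv2.cvtColor(f["img"],cv2.COLOR_RGB2HSV)
    near=np.hypot(X[...,0]-c[0],X[...,1]-c[1])<.14
    w=X[near&(hsv[...,1]<40)&(hsv[...,2]>60)&(X[...,2]<.035)&(X[...,2]>-.01)]
    o=X[near&(hsv[...,0]<14)&(hsv[...,1]>190)&(X[...,2]>.01)&(X[...,2]<.07)]
    return w,o
E
python3 - <<'E'
from fit import *
F={c:pickle.load(open(c+"0.pkl","rb")) for c in ["top","side"]}
for c,f in F.items():
    B=blue(f); print(c,len(B))
    ft=B[(B[:,2]>.008)&(B[:,2]<.022)]
    print(" foot",len(ft),cv2.minAreaRect((ft[:,:2]*1000).astype(np.float32)))
    up=B[(B[:,2]>.172)&(B[:,2]<.195)]
    md=-.262
    for s in (up[:,1]<md,up[:,1]>md):
        if s.any(): print(" up",s.sum(),np.round(np.median(up[s],0),4),np.round(up[s].min(0),4),np.round(up[s].max(0),4))
    w,o=dish(f); print(" dish",len(w),cv2.minAreaRect((w[:,:2]*1000).astype(np.float32)), np.round(np.median(w,0),4))
    t=o[o[:,2]>.044]; print(" handle",len(o),len(t),np.round(o.mean(0),4),np.round(t.mean(0),4),o[:,2].max())
    X=cloud(f).reshape(-1,3); X=X[~np.isnan(X[:,0])]
    b=X[(abs(X[:,0]-.483)<.045)&(abs(X[:,1]-.0)<.1)]; print(" clearance zmax",b[:,2].max())
    a=X[(X[:,0]>.1)&(X[:,0]<.9)&(abs(X[:,1])<.5)]; print(" zmax",a[a[:,2].argmax()])
B=np.vstack([blue(f) for f in F.values()]); ft=B[(B[:,2]>.008)&(B[:,2]<.02)]
print(cv2.minAreaRect((ft[:,:2]*1000).astype(np.float32)))
E
```

```text
top 922
 foot 465 ((693.5364990234375, -240.32107543945312), (87.07488250732422, 59.919166564941406), 3.807816505432129)
 up 73 [ 0.6815 -0.2996  0.1839] [ 0.6734 -0.3053  0.1729] [ 0.7023 -0.2652  0.1947]
 up 96 [ 0.6774 -0.2328  0.1842] [ 0.6669 -0.2605  0.1721] [ 0.6945 -0.2138  0.1948]
 dish 1956 ((554.8406982421875, 13.305858612060547), (120.96392822265625, 112.90840911865234), 4.9048261642456055) [0.5571 0.013  0.0042]
 handle 18 13 [0.4753 0.0049 0.0419] [0.4789 0.0048 0.0495] 0.05309473351053374
 clearance zmax 0.05338164110208376
 zmax [ 0.69238862 -0.26314915  0.20561082]
side 1015
 foot 563 ((694.450927734375, -274.556396484375), (89.48258209228516, 68.56659698486328), 3.995587110519409)
 up 92 [ 0.6793 -0.2859  0.1841] [ 0.671  -0.3074  0.1725] [ 0.6999 -0.2629  0.1949]
 up 49 [ 0.6752 -0.2222  0.1843] [ 0.6663 -0.2615  0.1743] [ 0.694  -0.216   0.1946]
 dish 1462 ((559.7135620117188, 23.240680694580078), (136.62583923339844, 131.0025634765625), 4.544102191925049) [0.5586 0.0165 0.0044]
 handle 26 1 [0.482  0.0013 0.0248] [ 0.474  -0.0008  0.0445] 0.04452145378995289
 clearance zmax 0.05242774163525647
 zmax [ 0.35104828 -0.22032034  0.2043754 ]
((693.4998168945312, -259.69549560546875), (89.72142028808594, 98.5776138305664), 3.807816743850708)
```

```bash
cat > go.py <<'E'
import sys; from h import *
x,y,z,yaw=map(float,sys.argv[1:5])   # target TCP (m), yaw (deg) of the tool's y axis minus 90
s=sensors.state()
from scipy.spatial.transform import Rotation as R
M=R.from_quat(s["orientation"]).as_matrix()
d=M.T@(np.array([x,y,z])-s["position"])*1000
cur=np.degrees(np.arctan2(M[1,1],M[0,1])); a=(90+yaw-cur+90)%180-90
print("t",s["time"],"d",np.round(d,1),"spin",round(-a,2),"tilt",M[2,2])
E
python3 go.py .480 .006 .21 5.2
python3 - <<'E'
from fit import *
for c in ["top","side"]:
    X=cloud(pickle.load(open(c+"0.pkl","rb"))).reshape(-1,3)
    b=X[(X[:,0]>.42)&(X[:,0]<.53)&(X[:,1]>-.37)&(X[:,1]<.1)]; print(b[b[:,2].argmax()])
    p=X[(X[:,0]>.36)&(X[:,0]<.47)&(X[:,1]>-.37)&(X[:,1]<.1)&(X[:,2]>.1)]; print(p[:,0].max())
E
```

```text
t 0.8 d [-461.5 -542.6   -4.5] spin -20.49 tilt -0.9999999978704478
[0.47474639 0.0104028  0.05338164]
0.40279326624182715
[0.48448092 0.00940916 0.05242774]
0.4021973076218823
```

```bash
python3 -m creep '[{"dx":-31,"dy":-36,"dz":-15,"spin":-5},{"dx":-62,"dy":-72,"dz":-15,"spin":-10},{"dx":-93,"dy":-108,"dz":-15,"spin":-20},{"dx":-124,"dy":-144,"dz":-15,"spin":-20.5},{"dx":-155,"dy":-180,"dz":-15,"spin":-20.5},{"dx":-186,"dy":-216,"dz":-15,"spin":-20.5},{"dx":-217,"dy":-252,"dz":-15,"spin":-20.5},{"dx":-248,"dy":-288,"dz":-15,"spin":-20.5},{"dx":-279,"dy":-324,"dz":-15,"spin":-20.5},{"dx":-310,"dy":-360,"dz":-15,"spin":-20.5},{"dx":-341,"dy":-396,"dz":-15,"spin":-20.5},{"dx":-372,"dy":-432,"dz":-15,"spin":-20.5}]' 0 40; python3 go.py .480 .006 .16 5.2
```

```text
time: 2.0
position: [0.4234, 0.1344, 0.2209]
orientation: [-0.045, 0.999, 0.0, 0.0]
contact_force: [1.0, 0.2, 0.3]
gripper_width: 0.998
gripper_force: 0.0
t 2.0 d [ -44.6 -133.1   60.8] spin 0.02 tilt -0.999999430449091
```

```bash
python3 -m creep '[{"dx":-15,"dy":-45,"dz":0},{"dx":-30,"dy":-90,"dz":0},{"dx":-44,"dy":-130,"dz":15},{"dx":-44,"dy":-130,"dz":50},{"dx":-44,"dy":-130,"dz":60},{"dx":-44,"dy":-130,"dz":60},{"dx":-44,"dy":-130,"dz":60}]'; python3 go.py .480 .006 .012 5.2
python3 - <<'E'
from fit import *
f=eyes.grab_frame("top"); save(f,"a.png"); s=eyes.grab_frame("side"); save(s,"as.png")
cv2.imwrite("pics/ab.png",np.hstack([cv2.resize(g["img"][130:260,170:300][:,:,::-1],(400,400)) for g in (f,s)]))
E
```

```text
t 2.0 d [ -44.5 -133.2  208.8] spin 0.02 tilt -0.999999430449091invalid input
```

View pics/ab.png

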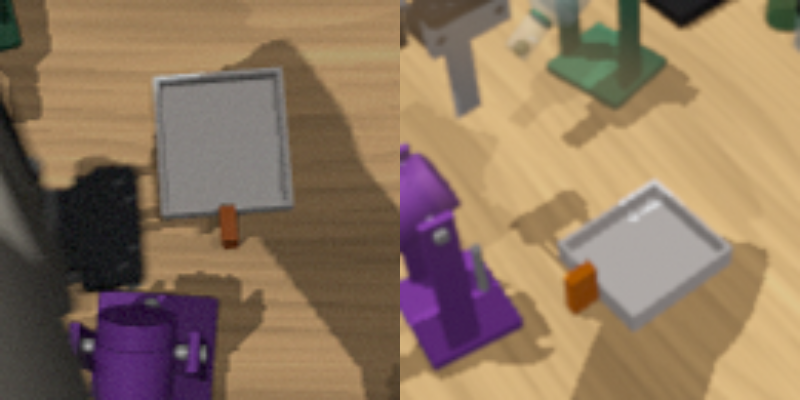

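The crop shows the dish and handle unobstructed, with the handle at about (229,226) in the left half. The arm hasn't moved because the call was refused; each row seems to need "spin" as well.

```bash
python3 -m creep '[{"dx":-15,"dy":-45,"dz":0,"spin":0},{"dx":-30,"dy":-90,"dz":0,"spin":0},{"dx":-44,"dy":-132,"dz":15,"spin":0},{"dx":-44,"dy":-132,"dz":50,"spin":0},{"dx":-44,"dy":-132,"dz":60,"spin":0},{"dx":-44,"dy":-132,"dz":60,"spin":0},{"dx":-44,"dy":-132,"dz":60,"spin":0}]'; python3 go.py .480 .006 .012 5.2
```

```text
time: 2.8
position: [0.4789, 0.0098, 0.1613]
orientation: [-0.046, 0.999, 0.0, 0.0]
contact_force: [0.3, -0.6, 0.4]
gripper_width: 0.996
gripper_force: 0.0
t 2.8 d [ -0.8  -3.9 149.3] spin 0.09 tilt -0.9999999636989992
```

```bash
python3 - <<'E'
from fit import *
f=eyes.grab_frame("side"); w,o=dish(f); t=o[o[:,2]>.03]
print(len(o),o.min(0),o.max(0),o.mean(0)); save(f,"b.png")
cv2.imwrite("pics/bb.png",cv2.resize(f["img"][130:270,150:330][:,:,::-1],(720,560)))
E
```

```text
15 [ 4.72554800e-01 -2.25006800e-04  1.10134832e-02] [0.49114028 0.00282402 0.04140558] [0.4843452  0.0012609  0.02637956]
```

View pics/bb.png

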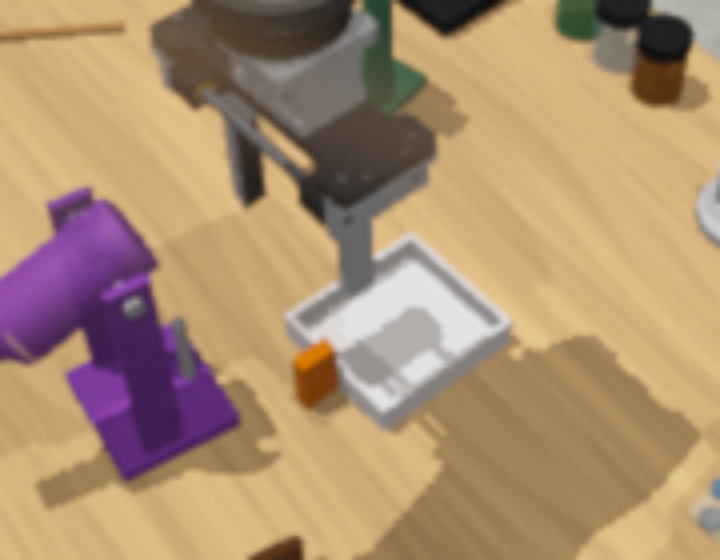

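The open fingers straddle the handle, which is at about (315,375) in the crop. Descending.

```bash
python3 -m creep '[{"dx":3,"dy":-3.5,"dz":40,"spin":0},{"dx":3,"dy":-3.5,"dz":80,"spin":0},{"dx":3,"dy":-3.5,"dz":115,"spin":0},{"dx":3,"dy":-3.5,"dz":135,"spin":0},{"dx":3,"dy":-3.5,"dz":146,"spin":0},{"dx":3,"dy":-3.5,"dz":148,"spin":0},{"dx":3,"dy":-3.5,"dz":148,"spin":0}]'; python3 -m creep '[{"dx":0,"dy":0,"dz":0,"spin":0},{"dx":0,"dy":0,"dz":0,"spin":0},{"dx":0,"dy":0,"dz":0,"spin":0},{"dx":0,"dy":0,"dz":0,"spin":0},{"dx":0,"dy":0,"dz":0,"spin":0},{"dx":0,"dy":0,"dz":0,"spin":0},{"dx":0,"dy":0,"dz":0,"spin":0},{"dx":0,"dy":0,"dz":0,"spin":0}]' 255 40
```

```text
time: 3.55
position: [0.4767, 0.0054, 0.0134]
orientation: [-0.046, 0.999, 0.0, 0.001]
contact_force: [0.7, 0.9, 0.5]
gripper_width: 1.001
gripper_force: 0.0
time: 4.35
position: [0.476, 0.005, 0.0124]
orientation: [-0.045, 0.999, -0.0, -0.0]
contact_force: [0.4, 0.3, 0.7]
gripper_width: 0.356
gripper_force: 0.0
```

```bash
python3 -m creep '[{"dx":0,"dy":0,"dz":0,"spin":0},{"dx":0,"dy":0,"dz":0,"spin":0},{"dx":0,"dy":0,"dz":0,"spin":0},{"dx":0,"dy":0,"dz":0,"spin":0},{"dx":0,"dy":0,"dz":0,"spin":0}]'; python3 -m creep '[{"dx":0,"dy":0,"dz":-4,"spin":0},{"dx":0,"dy":0,"dz":-10,"spin":0},{"dx":0,"dy":0,"dz":-15,"spin":0},{"dx":0,"dy":0,"dz":-15,"spin":0},{"dx":0,"dy":0,"dz":-15,"spin":0}]'
python3 - <<'E'
from fit import *
for c in ("top","side"):
    f=eyes.grab_frame(c); w,o=dish(f)
    print(c,len(w),cv2.minAreaRect((w[:,:2]*1000).astype(np.float32)),np.median(w,0)); save(f,c+"c.png")
    X=cloud(f)
    for o in finder.outline_of(c,"dish")[:1]:
        P=X[o["region"]]; P=P[(P[:,2]<.06)&(P[:,2]>-.01)]; print(o["confidence"],cv2.minAreaRect((P[:,:2]*1000).astype(np.float32)),np.nanmedian(P,0))
cv2.imwrite("pics/cc.png",cv2.resize(f["img"][130:270,150:330][:,:,::-1],(720,560)))
E
python3 go.py .476 .006 .027 3.8
```

```text
time: 4.85
position: [0.476, 0.005, 0.0125]
orientation: [-0.045, 0.999, -0.0, -0.0]
contact_force: [0.4, -0.3, -1.0]
gripper_width: 0.147
gripper_force: 40.0
time: 5.35
position: [0.4761, 0.0052, 0.0277]
orientation: [-0.046, 0.999, 0.0, 0.0]
contact_force: [-0.5, 0.2, -2.4]
gripper_width: 0.148
gripper_force: 40.0
top 0 ((0.0, 0.0), (0.0, 0.0), 0.0) [nan nan nan]
side 655 ((564.3878784179688, 26.656402587890625), (146.9254913330078, 139.49383544921875), 5.420449733734131) [ 0.58683986 -0.00975248  0.01897585]
0.95 ((564.8928833007812, 8.136161804199219), (184.98519897460938, 129.5488739013672), 30.058135986328125) [ 0.5833395  -0.0118352   0.02021971]
t 5.55 d [-0.2  0.9  0.3] spin 1.41 tilt -0.9999999532277981
  return _methods._mean(a, axis=axis, dtype=dtype,
  ret = um.true_divide(
```

View pics/cc.png

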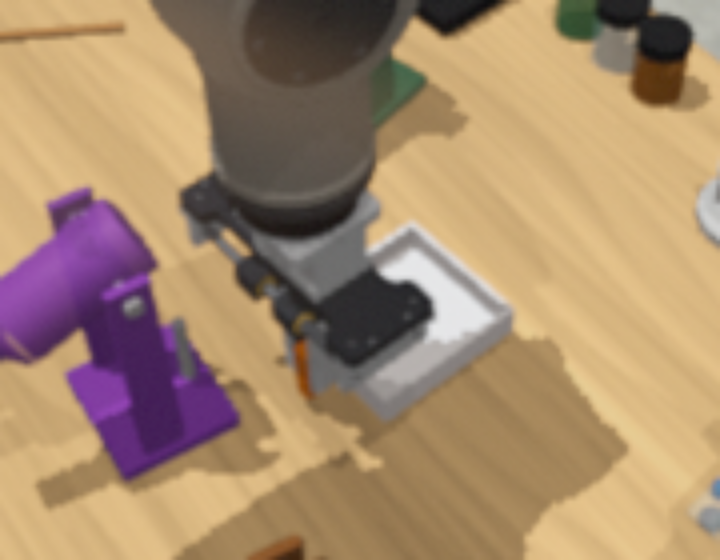

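The dish is lifted with the handle firmly gripped at (305,365). Next: carry it to the blue bottle.

```bash
python3 go.py .474 -.2754 .027 3.8
```

```text
t 5.55 d [  27.4 -279.1    0.4] spin 1.41 tilt -0.9999999532277981
```

```bash
python3 -m creep '[{"dx":2,"dy":-15,"dz":0,"spin":0},{"dx":4,"dy":-45,"dz":0,"spin":0.5},{"dx":8,"dy":-80,"dz":0,"spin":1},{"dx":12,"dy":-115,"dz":0,"spin":1.4},{"dx":15,"dy":-150,"dz":0,"spin":1.4},{"dx":19,"dy":-185,"dz":0,"spin":1.4},{"dx":22,"dy":-220,"dz":0,"spin":1.4},{"dx":25,"dy":-250,"dz":0,"spin":1.4},{"dx":27,"dy":-270,"dz":0,"spin":1.4},{"dx":27.5,"dy":-279,"dz":0,"spin":1.4},{"dx":27.5,"dy":-279,"dz":0,"spin":1.4},{"dx":27.5,"dy":-279,"dz":0,"spin":1.4}]'; python3 go.py .474 -.2754 .0125 3.8
python3 - <<'E'
from fit import *
f=eyes.grab_frame("side"); save(f,"d.png")
cv2.imwrite("pics/dd.png",cv2.resize(f["img"][160:340,220:420][:,:,::-1],(660,594)))
E
```

```text
time: 6.75
position: [0.4739, -0.2742, 0.0272]
orientation: [-0.034, 0.999, 0.0, -0.0]
contact_force: [1.1, 0.1, -1.6]
gripper_width: 0.146
gripper_force: 40.0
t 6.75 d [-0.  -1.2 14.7] spin 0.04 tilt -0.999999636684923
```

View pics/dd.png

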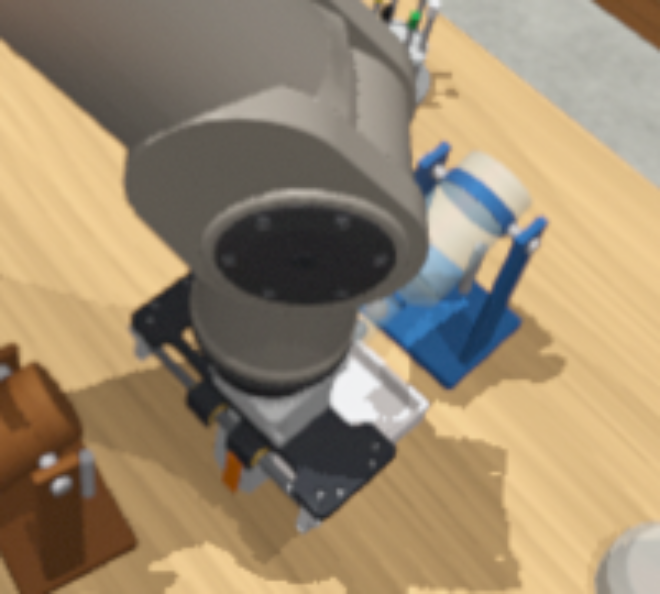

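The dish hangs in front of the blue stand, with its right corner at (425,405) and the bottle clear of the arm. Lower, release and rise.

```bash
python3 -m creep '[{"dx":0,"dy":-1,"dz":5,"spin":0},{"dx":0,"dy":-1,"dz":10,"spin":0},{"dx":0,"dy":-1,"dz":13,"spin":0},{"dx":0,"dy":-1,"dz":15,"spin":0},{"dx":0,"dy":-1,"dz":15,"spin":0},{"dx":0,"dy":-1,"dz":15,"spin":0}]'; python3 -m creep '[{"dx":0,"dy":0,"dz":0,"spin":0},{"dx":0,"dy":0,"dz":0,"spin":0},{"dx":0,"dy":0,"dz":0,"spin":0},{"dx":0,"dy":0,"dz":0,"spin":0},{"dx":0,"dy":0,"dz":0,"spin":0},{"dx":0,"dy":0,"dz":0,"spin":0}]' 100; python3 -m creep '[{"dx":0,"dy":0,"dz":-15,"spin":0},{"dx":0,"dy":0,"dz":-40,"spin":0},{"dx":0,"dy":0,"dz":-80,"spin":0},{"dx":0,"dy":0,"dz":-125,"spin":0},{"dx":0,"dy":0,"dz":-170,"spin":0},{"dx":0,"dy":0,"dz":-215,"spin":0},{"dx":-30,"dy":30,"dz":-225,"spin":0},{"dx":-30,"dy":80,"dz":-225,"spin":0},{"dx":-30,"dy":130,"dz":-225,"spin":0},{"dx":-30,"dy":160,"dz":-225,"spin":0},{"dx":-30,"dy":160,"dz":-225,"spin":0}]' 255
python3 - <<'E'
from fit import *
for c in ("top","side"):
    f=eyes.grab_frame(c); save(f,c+"e.png"); w,o=dish(f,(.554,-.269)); pickle.dump(f,open(c+"e.pkl","wb"))
    print(c,len(w),cv2.minAreaRect((w[:,:2]*1000).astype(np.float32)),o.mean(0))
    print([(q,round(m["confidence"],2),np.round(m["point"])) for q in ("ball1_center","ball2_center","tap","dish") for m in finder.mark_of(c,q)[:4]])
t=cv2.imread("pics/tope.png")[80:220,290:440]; s=f["img"][180:320,290:440][:,:,::-1]
cv2.imwrite("pics/ee.png",np.hstack([cv2.resize(i,(400,373),interpolation=cv2.INTER_CUBIC) for i in (t,s)]))
E
python3 go.py .6157 -.2649 .24 3.8
```

```text
time: 7.4
position: [0.474, -0.2763, 0.0124]
orientation: [-0.033, 0.999, -0.0, -0.0]
contact_force: [0.3, -0.1, -2.0]
gripper_width: 0.145
gripper_force: 40.0
time: 8.0
position: [0.474, -0.2763, 0.0125]
orientation: [-0.033, 0.999, -0.0, -0.0]
contact_force: [-0.5, -1.0, 0.5]
gripper_width: 0.596
gripper_force: 0.0
time: 9.1
position: [0.4931, -0.1106, 0.2385]
orientation: [-0.036, 0.999, 0.001, 0.0]
contact_force: [-0.2, -0.3, 0.1]
gripper_width: 0.005
gripper_force: 0.0
top 0 ((0.0, 0.0), (0.0, 0.0), 0.0) [nan nan nan]
[('tap', 0.96, array([210., 274.]))]
side 2175 ((582.1240844726562, -264.657958984375), (183.4520263671875, 118.59213256835938), 4.0609130859375) [ 0.4851612  -0.27950127  0.02976306]
[('tap', 0.97, array([148., 203.])), ('tap', 0.86, array([194., 302.])), ('tap', 0.56, array([348., 236.])), ('tap', 0.54, array([316., 287.])), ('dish', 0.75, array([313., 288.]))]
t 9.6 d [-112.4 -157.3   -2.6] spin -0.05 tilt -0.9999999461016739<stdin>:4: RuntimeWarning: Mean of empty slice.
  ret = um.true_divide(
```

View pics/ee.png

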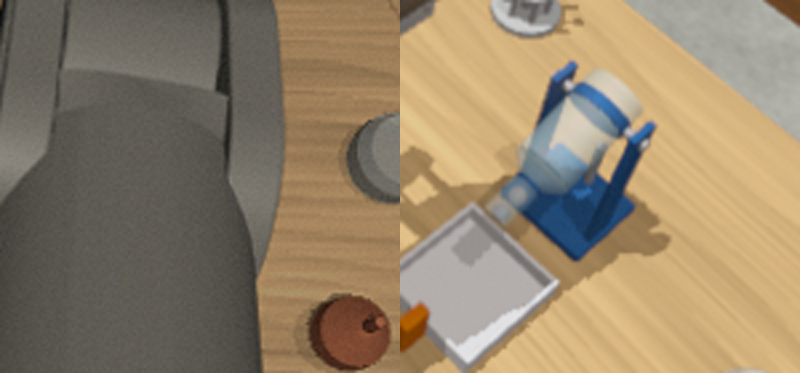

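The dish sits flat with its inner corner under the mouth: mouth at (500,208) in the crop, dish centre at about (475,285). Both balls are still in the neck, so I move above the tap spot.

```bash
python3 -c "
from fit import *
f=pickle.load(open('sidee.pkl','rb')); print(cloud(f)[288,313])"
python3 -m creep '[{"dx":-20,"dy":-28,"dz":-5,"spin":0},{"dx":-45,"dy":-63,"dz":-5,"spin":0},{"dx":-70,"dy":-98,"dz":-5,"spin":0},{"dx":-95,"dy":-133,"dz":-5,"spin":0},{"dx":-108,"dy":-152,"dz":0,"spin":0},{"dx":-112.5,"dy":-158,"dz":15,"spin":0},{"dx":-112.5,"dy":-158,"dz":30,"spin":0},{"dx":-112.5,"dy":-158,"dz":45,"spin":0},{"dx":-112.5,"dy":-158,"dz":50,"spin":0},{"dx":-112.5,"dy":-158,"dz":50,"spin":0},{"dx":-112.5,"dy":-158,"dz":50,"spin":0}]'; python3 go.py .6157 -.2649 .173 3.8
```

```text
[ 0.54911146 -0.26857305  0.00339344]
time: 10.7
position: [0.6162, -0.2643, 0.1881]
orientation: [-0.034, 0.999, 0.0, 0.0]
contact_force: [-0.3, 0.1, 0.8]
gripper_width: 0.006
gripper_force: 0.0
t 10.7 d [ 0.6 -0.5 15.1] spin 0.04 tilt -0.9999997516557234
```

```bash
python3 -m creep '[{"dx":0,"dy":0,"dz":8,"spin":0},{"dx":0,"dy":0,"dz":14,"spin":0},{"dx":0,"dy":0,"dz":18,"spin":0},{"dx":0,"dy":0,"dz":23,"spin":0},{"dx":0,"dy":0,"dz":23,"spin":0}]'; python3 -m creep '[{"dx":0,"dy":0,"dz":5,"spin":0},{"dx":0,"dy":0,"dz":10,"spin":0},{"dx":0,"dy":0,"dz":13,"spin":0},{"dx":0,"dy":0,"dz":13,"spin":0}]';  python3 -m creep '[{"dx":0,"dy":0,"dz":-10,"spin":0},{"dx":0,"dy":0,"dz":-30,"spin":0},{"dx":0,"dy":0,"dz":-55,"spin":0},{"dx":0,"dy":0,"dz":-55,"spin":0},{"dx":0,"dy":0,"dz":-55,"spin":0}]'
python3 - <<'E'
from fit import *
f=eyes.grab_frame("side"); save(f,"f.png")
for q in ("ball1_center","ball2_center"):print([(q,round(m["confidence"],2),np.round(m["point"])) for m in finder.mark_of("side",q)[:3]])
cv2.imwrite("pics/ff.png",cv2.resize(f["img"][180:320,270:440][:,:,::-1],(680,560),interpolation=cv2.INTER_CUBIC))
E
```

```text
time: 11.2
position: [0.616, -0.2648, 0.164]
orientation: [-0.033, 0.999, -0.0, -0.0]
contact_force: [0.2, 0.5, 3.9]
gripper_width: 0.003
gripper_force: 1.9
time: 11.6
position: [0.6159, -0.2651, 0.1515]
orientation: [-0.033, 0.999, -0.0, -0.0]
contact_force: [-2.7, -0.6, 6.6]
gripper_width: 0.009
gripper_force: 3.4
time: 12.1
position: [0.6162, -0.2648, 0.2068]
orientation: [-0.033, 0.999, -0.0, 0.0]
contact_force: [-0.3, -0.4, -0.5]
gripper_width: 0.002
gripper_force: 0.0
[('ball1_center', 0.52, array([310., 289.]))]
[('ball2_center', 0.41, array([319., 282.]))]
```

View pics/ff.png

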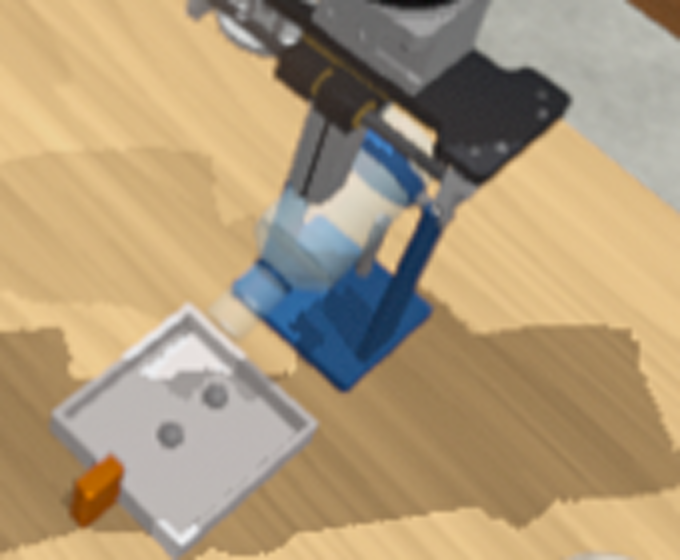

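Both steel balls are in the dish, at (171,434) and (215,395), and the neck is empty. I'll rise a bit more to be clear, let things settle and hand in.

```bash
python3 -m creep '[{"dx":0,"dy":0,"dz":-30,"spin":0},{"dx":0,"dy":0,"dz":-50,"spin":0},{"dx":0,"dy":0,"dz":-50,"spin":0},{"dx":0,"dy":0,"dz":-50,"spin":0},{"dx":0,"dy":0,"dz":-50,"spin":0},{"dx":0,"dy":0,"dz":-50,"spin":0},{"dx":0,"dy":0,"dz":-50,"spin":0},{"dx":0,"dy":0,"dz":-50,"spin":0},{"dx":0,"dy":0,"dz":-50,"spin":0}]'
python3 - <<'E'
from h import *
eyes.grab_frame("side")
for q in ("ball1_center","ball2_center"):print([(q,round(m["confidence"],2),np.round(m["point"])) for m in finder.mark_of("side",q)[:3]])
print(r.sign_off())
E
```

```text
time: 13.15
position: [0.616, -0.2648, 0.2563]
orientation: [-0.033, 0.999, -0.0, -0.0]
contact_force: [-0.4, 0.2, 0.6]
gripper_width: 0.006
gripper_force: 0.0
[('ball1_center', 0.36, array([308., 287.]))]
[('ball2_center', 0.48, array([321., 279.]))]
the job is handed in; nothing more can be done
None
```

Both steel balls dropped into the dish after one light tap, the green stand and its brass ball were not touched, and the job was handed in at about 13 s (no verdict was returned).

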